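# Pair a bore with its plug gauge at the inspection bench

## Robot

A 6-joint arm with a two-finger parallel gripper is mounted at the origin on the work surface. World frame = base frame: x ahead of the robot, y to its left, z up, the work surface at z = 0. Lengths are in m, angles in rad, forces in N, time in s.
With the tool pointing down it reaches from about 0.35 to 0.775 m from the base axis. Payload 5.5 kg.
Tool frame: the origin (TCP) lies midway between the tips of the shut fingers; the grasp point (between the pads) lies env.grasp_offset behind it (env.grasp_offset is the distance from the TCP to the grasp point, in m); z points along the fingers, y is the line along which they close (so a half turn about z gives the same grasp; the last joint's range is limited). The gripper opens to 85 mm and grips with 20 to 120 N. Pads are 22 mm wide; open, the fingers measure 114 mm over their backs; the gripper's body (76 mm by 85 mm) begins 54 mm behind the grasp point. The pads swing forward as they close: fully open they stand 13 mm farther back than shut.
Start: joints at [0.962, 0.313, 0.046, 1.304, 0, 1.431], TCP at [0.26, 0.513, 0.211] pointing down, gripper open.
Joint ranges: [-2.76, 2.76], [-0.86, 1.69], [-1.03, 1.26], [-2.2, 2.34], [-1.47, 1.5], [-3.14, 3.14]. Speed limits (rad/s): [2.57, 2.57, 3.14, 3.14, 3.14, 3.14].

## Interface

Orientations are given as a unit quaternion [w, x, y, z].
In Python, from workcell import monitor, viewer, order, env gives the robot as it stands.
- The arm moves only by the tool carry_out, never from a script. Its argument "plan" is a list that holds one entry, the list of rows, each a list of 7 numbers: the turn, a rotation vector about the world's x, y, z in rad, then the shift along the world's x, y, z in mm, then the finger opening in mm, from 0 to 85.4. A call has 1 to 20 rows; each row is the pose to reach, as a shift and turn from the pose commanded when the call began; what a row does not reach only later rows make up. A row lasts 1/10 s, in which the tool goes at most 50 mm and 8.59 degrees, less where a joint would pass 70% of its speed; a pose out of reach is approached as far as the arm can. A call with a gripper value outside its range is refused whole. The fingers move at their own pace and stop on an object; "squeeze" is the grip in N (left out, the last holds). Time passes only in rows, so rows that repeat a pose let the fingers close. It gives the time, the measured TCP pose, the force, the opening and the grip force at its end, in the units of the state.
- monitor.get_state(): the state, without advancing time (a new reading comes with each control period).
- viewer.read_camera(name): name is "side" or "top" or "wrist"; returns the picture (384x512x3 uint8, red, green, blue); there is no depth.
- viewer.calibration(name): a dict with "K" (3x3 intrinsics, pixels), "eye" and "rotation" of the camera in the world. Camera axes: x right, y down, z forward; pixel columns grow to the right and rows downward; lengths in m; the calibration is good to about 2 mm. A picture is of the moment at which its call begins: read the wrist's pose just before it. calibration takes no time and is no camera call; for the wrist camera it gives the pose at the moment of the call.
- order.hand_in(): hands the job in; it is judged then, once.
The state is a dict: "clock": time; "joint_pos": joint angles; "qvel": joint speeds; "tau": joint torques, N m; "tcp_pos": TCP position; "orientation": TCP orientation; "wrist_force": force on the tool from outside, world axes, zero at the start; "ft_torque": the same for the moment, N m; "finger_gap": finger opening in m; "grip_force": force on a finger pad.
Only numpy, scipy, OpenCV 4.12 (cv2) and the standard library are available. Lean on these libraries where they do the work, as an engineer would, in place of code of your own. Each camera call takes 0.05 s, during which the arm holds its last target. There are 200 camera calls.

## Task

Tell the inspection station which plug gauge belongs to the plate's largest bore, by pointing: from straight above, without touching, hold the fingertips about 2 cm over the middle of the largest bore for at least two seconds, then in the same way over the middle of the thickest plug gauge for at least two seconds, then press the button on the station box all the way down and let it come back up. Do not bring the fingertips low over any other bore or gauge, do not touch the plate, and neither touch, lift nor shift the gauges, the V-block, the tape roll, the screwdriver or the angle plate.

Things in the scene. Friction and masses are not known exactly. Their poses are not given: they have to be found in the camera images.
- plate: Fixed bare aluminium plate lying flat on the bench, 140 x 140 x 20 mm, with four round through bores in its corners, 76 mm apart: one of 36 mm (the largest), two of 20 mm and one of 14 mm. Origin: centre of the underside, z up; the largest bore lies at x +38, y +38 mm.
- large_bore (a point): Centre of the mouth of the largest bore (36 mm), level with the plate's top face (20 mm above the bench), z up.
- bore_b (a point): Centre of the mouth of a 20 mm bore, level with the plate's top face (20 mm above the bench), z up.
- bore_c (a point): Centre of the mouth of the 14 mm bore, level with the plate's top face (20 mm above the bench), z up.
- bore_d (a point): Centre of the mouth of the other 20 mm bore, level with the plate's top face (20 mm above the bench), z up.
- gauge_thick: The thickest of three loose steel plug gauges that stand upright in a loose row; 75 mm tall: foot disc 40 mm across and 10 mm high, dark handle 18 mm across up to 38 mm, then a plain round plug 36 mm across from 38 to 75 mm. Origin: centre of the underside, z up. About 0.25 kg.
- gauge_thick_top (a point): Centre of the flat top face of that gauge, 75 mm above the bench.
- gauge_medium: The middle one of three loose steel plug gauges that stand upright in a loose row; 75 mm tall: foot disc 40 mm across and 10 mm high, dark handle 18 mm across up to 38 mm, then a plain round plug 22 mm across from 38 to 75 mm. Origin: centre of the underside, z up. About 0.25 kg.
- gauge_medium_top (a point): Centre of the flat top face of that gauge, 75 mm above the bench.
- gauge_thin: The thinnest of three loose steel plug gauges that stand upright in a loose row; 75 mm tall: foot disc 40 mm across and 10 mm high, dark handle 18 mm across up to 38 mm, then a plain round plug 14 mm across from 38 to 75 mm. Origin: centre of the underside, z up. About 0.25 kg.
- gauge_thin_top (a point): Centre of the flat top face of that gauge, 75 mm above the bench.
- station: Fixed grey instrument box of the inspection station, 110 x 100 x 50 mm, with a flat black display on the far half of its top and one push button on the near half. Origin: centre of the underside, z up; the button's axis is at x -20, y 0 mm.
- record_top (a point): Centre of the top of the round grey button cap (28 mm across) on the station box, 72 mm above the bench when up, in a black collar 44 mm across that stands 12 mm above the box; the button is pressed straight down.
- record (a joint): Travel of that spring button in m: 0 when up, 0.006 fully down. Fully down takes 5 N; it springs back when let go.
- v_block: Loose steel V-block, a bystander, 50 x 60 x 40 mm. Origin: centre of the underside.
- tape_roll: Loose roll of paper tape lying flat, a bystander: 90 mm outside, 70 mm inside, 25 mm high. Origin: centre of the underside.
- screwdriver: Loose screwdriver with a red handle lying on the bench behind the gauges, a bystander, about 200 mm long. Origin: on its underside near the middle, x towards the tip.
- angle_plate: Fixed cast angle plate with green webs, a bystander at the left of the bench: foot 140 x 120 mm, upright wall 180 mm high. Origin: centre of the underside.
Mind the look-alikes: they are no part of the job. Of the things shaped like the station, the grey one is meant.

How it is judged:
On the way, in this order (a step that is already met when the one before it is completed fails the run):
1. the fingertips dwell for two seconds just above the largest bore (horizontal distance between the grasp point and large_bore below 0.015 m and z of the grasp point in the frame of large_bore between 0.022 and 0.062 m and value of joint record below 0.002 m), for 2 s.
2. the fingertips dwell for two seconds just above the thickest gauge (horizontal distance between the grasp point and gauge_thick_top below 0.015 m and z of the grasp point in the frame of gauge_thick_top between 0.022 and 0.062 m and value of joint record below 0.002 m), for 2 s.
3. the station's button is pressed down (value of joint record above 0.0045 m and contact force between the fingers and record above 0.5 N), for 0.05 s.
At the end, for the whole second after the job is handed in: After both dwells (within 15 mm of the centre, 3 to 40 mm above, two seconds each) and then the press (4.5 of 6 mm), in that order: button up again (under 1.5 mm), gauges upright within 5 mm of their places, other loose things within 10 mm (value of joint record below 0.0015 m and distance of each of gauge_thick, gauge_medium, gauge_thin from where it was at the start of the episode below 0.005 m and angle between each of gauge_thick, gauge_medium, gauge_thin's own z axis and vertical below 0.1 rad and distance of each of v_block, tape_roll, screwdriver from where it was at the start of the episode below 0.01 m and linear speed of each of gauge_thick, gauge_medium, gauge_thin below 0.01 m/s); the robot touches nothing.
It fails at once if the plate or a plug gauge is touched (contact force between any of the fingers, the arm and plate above 0.5 N or contact force between any of the fingers, the arm and gauge_thick above 0.5 N or contact force between any of the fingers, the arm and gauge_medium above 0.5 N or contact force between any of the fingers, the arm and gauge_thin above 0.5 N).
It fails at once if a plug gauge is shifted, lifted or tipped, or a bystander is shifted (not (distance of gauge_thick from where it was at the start of the episode below 0.005 m) or not (distance of gauge_medium from where it was at the start of the episode below 0.005 m) or not (distance of gauge_thin from where it was at the start of the episode below 0.005 m) or not (angle between gauge_thick's own z axis and vertical below 0.1 rad) or not (angle between gauge_medium's own z axis and vertical below 0.1 rad) or not (angle between gauge_thin's own z axis and vertical below 0.1 rad) or not (distance of v_block from where it was at the start of the episode below 0.01 m) or not (distance of tape_roll from where it was at the start of the episode below 0.01 m) or not (distance of screwdriver from where it was at the start of the episode below 0.01 m)).
It fails at once if a bystander is touched (contact force between any of the fingers, the arm and v_block above 0.5 N or contact force between any of the fingers, the arm and tape_roll above 0.5 N or contact force between any of the fingers, the arm and screwdriver above 0.5 N or contact force between any of the fingers, the arm and angle_plate above 0.5 N).
It fails at once if the fingertips come low over another bore or gauge ((horizontal distance between the grasp point and bore_b below 0.012 m and z of the grasp point in the frame of bore_b between 0 and 0.05 m) or (horizontal distance between the grasp point and bore_c below 0.012 m and z of the grasp point in the frame of bore_c between 0 and 0.05 m) or (horizontal distance between the grasp point and bore_d below 0.012 m and z of the grasp point in the frame of bore_d between 0 and 0.05 m) or (horizontal distance between the grasp point and gauge_medium_top below 0.012 m and z of the grasp point in the frame of gauge_medium_top between 0 and 0.05 m) or (horizontal distance between the grasp point and gauge_thin_top below 0.012 m and z of the grasp point in the frame of gauge_thin_top between 0 and 0.05 m)).
It also fails if it takes over 54 s, if anything falls off the work surface, if the arm or the gripper's body presses on something with over 40 N, if the wrist force passes 120 N, or if a joint passes its speed limit or range.

## Working session

There is one attempt and no reset: what is moved stays moved. The work goes in short steps, Python scripts to look and compute and a tool call to move; the robot and the scene stay as the last step left them, time stands still between calls to the robot, and variables do not carry over. Pictures are saved under pics/ and viewed, at most 10 in all, crops included, and the job is handed in when it is done.

Besides the shell and the picture viewer there is one more tool, called after ">>>" as a command line: name --argument value ..., lists and objects as JSON in quotes. carry_out: Moves the arm, as the interface text tells. Its arguments: {"type":"object","properties":{"plan":{"type":"array","items":{"type":"array","items":{"type":"array","items":{"type":"number"}}}},"squeeze":{"type":"number"}},"required":["plan"]}

```bash
mkdir -p pics
python3 - <<'E'
from workcell import monitor, viewer, order, env
import cv2
s=monitor.get_state();print(s['clock'],s['tcp_pos'],s['orientation'],env.grasp_offset)
for n in ("top","side"):
    cv2.imwrite(f'pics/{n}0.png',viewer.read_camera(n)[:,:,::-1]); c=viewer.calibration(n);print(n,c)
E
```

```text
0.0 [0.25949996 0.51249722 0.20982146] [-3.20799661e-04  2.32273944e-01  9.72649984e-01 -8.48894751e-04] 0.0187
top {'K': array([[388.46850869,   0.        , 255.23336564],
       [  0.        , 388.46850869, 184.99196189],
       [  0.        ,   0.        ,   1.        ]]), 'eye': array([0.31778117, 0.01193662, 1.27625589]), 'rotation': array([ 0.06954181, -0.69707544,  0.71083337, -0.06297373])}
side {'K': array([[492.1143005 ,   0.        , 256.89370427],
       [  0.        , 492.1143005 , 190.46557438],
       [  0.        ,   0.        ,   1.        ]]), 'eye': array([0.47687713, 0.93762843, 1.16203156]), 'rotation': array([ 0.00919295, -0.02915851,  0.93708518, -0.34775945])}
```

View pics/top0.png

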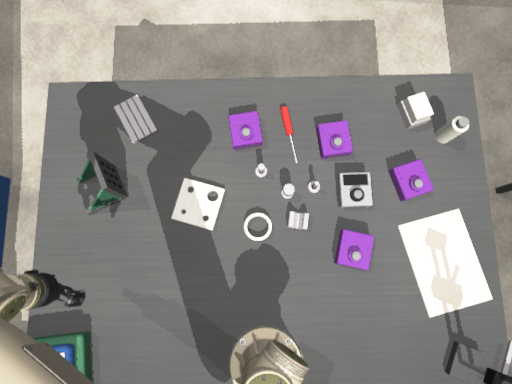

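View pics/side0.png

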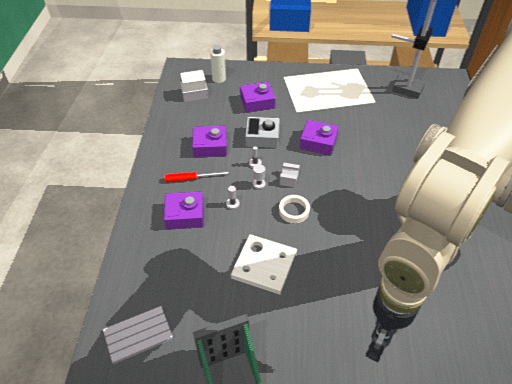

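Top view: the grey station is at (356,190). The purple look-alikes are at (246,131), (336,140), (412,181) and (356,250). The gauges are at (261,170), (288,190) and (314,186), and (288,190) looks thickest. The plate is at (198,204), and its largest bore is either the hole at (212,195) or one of the holes to its left. I'll check this with one close crop.

```bash
cat > h.py <<'E'
import numpy as np, cv2
from scipy.spatial.transform import Rotation as R
from workcell import viewer
def cast(cal,uv,z):
    q=np.array(cal['rotation']); 
    M=R.from_quat(q[[1,2,3,0]]).as_matrix() if q.size==4 else q
    d=M@np.linalg.inv(cal['K'])@np.array([uv[0],uv[1],1.]); e=cal['eye']
    return (e+d*(z-e[2])/d[2])
E
python3 - <<'E'
import cv2,numpy as np
from h import *
t=cv2.imread('pics/top0.png');s=cv2.imread('pics/side0.png')
f=lambda i,x,y,w,h,k:cv2.resize(i[y:y+h,x:x+w],None,fx=k,fy=k,interpolation=cv2.INTER_CUBIC)
a=f(t,165,150,70,90,4);b=f(t,245,155,130,90,4);c=f(s,220,110,100,90,4);d=f(s,225,230,80,65,4)
im=np.zeros((600,800,3),np.uint8)
a=a[:290]
im[:290,:280]=a[:290];im[:290,280:800]=b[:290];im[300:600,:400]=c[:300];im[300:560,420:740]=d
cv2.imwrite('pics/crop.png',im)
ct,cs=viewer.calibration('top'),viewer.calibration('side')
for uv,z in [((288,190),.075),((261,170),.075),((314,186),.075),((357,194),.072),((212,195),.02)]: print(uv,cast(ct,uv,z).round(4))
for uv,z in [((257,246),.02),((260,170),.075),((269,125),.072)]: print(uv,cast(cs,uv,z).round(4))
E
```

```text
(288, 190) [ 0.5279 -0.0815  0.075 ]
(261, 170) [0.594  0.0018 0.075 ]
(314, 186) [ 0.539  -0.1635  0.075 ]
(357, 194) [ 0.5113 -0.2972  0.072 ]
(212, 195) [0.526  0.1638 0.02  ]
(257, 246) [0.5206 0.1605 0.02  ]
(260, 170) [ 0.5263 -0.0784  0.075 ]
(269, 125) [ 0.5083 -0.286   0.072 ]
```

View pics/crop.png

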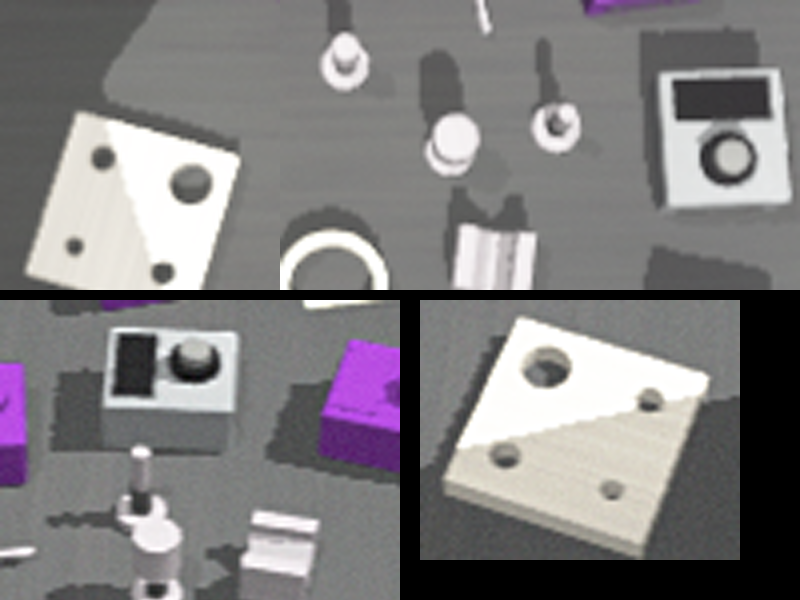

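Confirmed in the crops. The largest bore is at the plate's upper right (top px 212.4,195.5), the thickest gauge's top is at (288.6,189.4), and the grey station's button is at (358,194). I'll move over the bore at a safe height with the fingers shut, then look with the wrist camera.

>>> carry_out --plan '[[[0,0,0,10,-14,0,0],[0,0,0,32,-43,0,0],[0,0,0,54,-72,0,0],[0,0,0,76,-101,0,0],[0,0,0,98,-130,0,0],[0,0,0,120,-159,-2,0],[0,0,0,142,-188,-5,0],[0,0,0,164,-217,-10,0],[0,0,0,186,-246,-15,0],[0,0,0,208,-275,-20,0],[0,0,0,230,-304,-25,0],[0,0,0,250,-332,-30,0],[0,0,0,260,-345,-30,0],[0,0,0,264,-351,-30,0],[0,0,0,264,-351,-30,0],[0,0,0,264,-351,-30,0],[0,0,0,264,-351,-30,0]]]'

```text
clock: 1.8
tcp_pos: [0.5231, 0.163, 0.181]
orientation: [0.0, 0.231, 0.973, 0.0]
wrist_force: [-1.0, -0.6, 0.9]
finger_gap: 0.0001
grip_force: 0.0
```

Run:
```python
from h import *
from workcell import monitor
s=monitor.get_state();print(s['clock'],s['tcp_pos'],s['orientation'],s['finger_gap'],s['joint_pos'])
c=viewer.calibration('wrist');im=viewer.read_camera('wrist')
np.savez('w1.npz',**{k:np.array(v) for k,v in c.items()},im=im)
cv2.imwrite('pics/w1.png',im[:,:,::-1]);print(c)
```

```text
1.8 [0.52313864 0.16304023 0.18099957] [1.09242246e-05 2.31421626e-01 9.72853538e-01 1.56766048e-04] 5.036487143782397e-05 [ 1.55429891e-01  2.70955296e-01 -8.47345806e-02  1.21496733e+00
  2.81825784e-04  6.22507364e-01]
{'K': array([[283.11103583,   0.        , 251.10647806],
       [  0.        , 283.11103583, 196.08596772],
       [  0.        ,   0.        ,   1.        ]]), 'eye': array([0.46004051, 0.19431992, 0.34401365]), 'rotation': array([0.11733713, 0.84348653, 0.51912751, 0.07258854])}
```

View pics/w1.png

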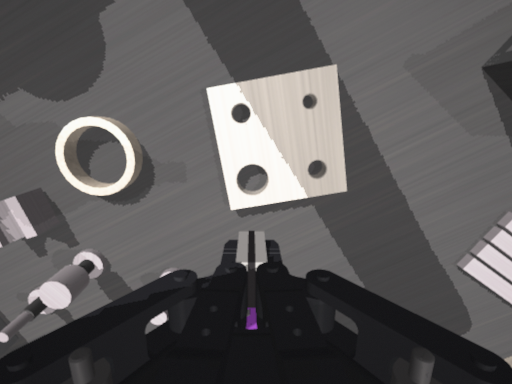

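The wrist view shows the plate with its largest bore at (252,180) and the fingertips near (252,240). The thickest gauge's top is at about (55,292).

Run:
```python
from h import *
w=dict(np.load('w1.npz'));im=w['im']
g=cv2.cvtColor(im,cv2.COLOR_RGB2GRAY)
roi=g[155:205,228:278]
cs,_=cv2.findContours((roi<140).astype(np.uint8),0,1)
for c in cs:
    if cv2.contourArea(c)>150:
        (x,y),d,a=cv2.fitEllipse(c); print('bore',x+228,y+155,d,cast(w,(x+228,y+155),.02).round(4))
print(cast(w,(252,179.5),.02).round(4),cast(w,(55,292),.075).round(4))
ct,cs=viewer.calibration('top'),viewer.calibration('side')
print(cast(ct,(212.4,195.5),.02),cast(cs,(256.5,246.5),.02))
print(cast(ct,(288.6,189.4),.075),cast(cs,(258.9,168.8),.075))
print(cast(ct,(358.4,194),.072),cast(cs,(269,124.3),.072))
# plate corners in wrist (top face), large bore predicted from geometry
P=np.array([cast(w,p,.02)[:2] for p in [(207,87),(336,66),(347,191),(232,210)]])
print(P.round(4),np.linalg.norm(P-np.roll(P,1,0),axis=1)); c=P.mean(0);print('bore from corners',c+(P[3]-c)*38/70)
```

```text
bore 251.5104103088379 177.75979042053223 (25.425548553466797, 30.380250930786133) [0.5227 0.1635 0.02  ]
[0.5248 0.1631 0.02  ] [ 0.5291 -0.0803  0.075 ]
[0.52430403 0.16251116 0.02      ] [0.52190545 0.16224576 0.02      ]
[ 0.52979197 -0.08341046  0.075     ] [ 0.52989189 -0.08313974  0.075     ]
[ 0.511222   -0.30154196  0.072     ] [ 0.50850021 -0.28943117  0.072     ]
[[0.4124 0.1656]
 [0.4555 0.2969]
 [0.5879 0.2572]
 [0.5475 0.1246]] [0.1411542  0.13821216 0.13821954 0.13862959]
bore from corners [0.52618005 0.16412581]
```

All views agree within about 3 mm: the bore is at (0.5245, 0.163), directly below the tool. Descending to 2.3 cm above it.

>>> carry_out --plan '[[[0,0,0,1,0,-12,0],[0,0,0,1,0,-30,0],[0,0,0,1,0,-48,0],[0,0,0,1,0,-66,0],[0,0,0,1,0,-84,0],[0,0,0,1,0,-102,0],[0,0,0,1,0,-118,0],[0,0,0,1,0,-130,0],[0,0,0,1,0,-136,0],[0,0,0,1,0,-138,0],[0,0,0,1,0,-138,0],[0,0,0,1,0,-138,0],[0,0,0,1,0,-138,0],[0,0,0,1,0,-138,0],[0,0,0,1,0,-138,0],[0,0,0,1,0,-138,0],[0,0,0,1,0,-138,0],[0,0,0,1,0,-138,0],[0,0,0,1,0,-138,0],[0,0,0,1,0,-138,0]]]'

```text
clock: 3.85
tcp_pos: [0.5248, 0.162, 0.0427]
orientation: [0.0, 0.232, 0.973, 0.0]
wrist_force: [-0.4, 0.4, 0.3]
finger_gap: -0.0
grip_force: 0.0
```

>>> carry_out --plan '[[[0,0,0,0,0,0,0],[0,0,0,0,0,0,0],[0,0,0,0,0,0,0],[0,0,0,0,0,0,0],[0,0,0,0,0,0,0],[0,0,0,0,0,0,0],[0,0,0,0,0,0,0],[0,0,0,0,0,0,0],[0,0,0,0,0,0,0],[0,0,0,0,0,0,0],[0,0,0,0,0,0,0],[0,0,0,0,0,0,0],[0,0,0,0,0,0,0],[0,0,0,0,0,0,0],[0,0,0,0,0,0,0],[0,0,0,0,0,0,0],[0,0,0,0,0,0,0],[0,0,0,0,0,0,0],[0,0,0,0,0,0,0],[0,0,0,0,0,0,0]]]'

```text
clock: 5.85
tcp_pos: [0.5248, 0.162, 0.0427]
orientation: [-0.0, 0.232, 0.973, 0.0]
wrist_force: [0.4, 0.8, 0.2]
finger_gap: -0.0
grip_force: 0.0
```

The bore dwell is done. Lifting, then moving over the thickest gauge, kept high.

>>> carry_out --plan '[[[0,0,0,0,0,15,0],[0,0,0,0,0,45,0],[0,0,0,0,0,75,0],[0,0,0,0,0,105,0],[0,0,0,0,0,135,0],[0,0,0,0,0,150,0],[0,0,0,0,-15,157,0],[0,0,0,0,-45,157,0],[0,0,0,0,-75,157,0],[0,0,0,0,-105,157,0],[0,0,0,0,-135,157,0],[0,0,0,0,-165,157,0],[0,0,0,0,-195,157,0],[0,0,0,3,-225,157,0],[0,0,0,5,-240,157,0],[0,0,0,5,-244,157,0],[0,0,0,5,-244,157,0],[0,0,0,5,-244,157,0],[0,0,0,5,-244,157,0]]]'

```text
clock: 7.75
tcp_pos: [0.5297, -0.0809, 0.1997]
orientation: [-0.0, 0.231, 0.973, 0.0]
wrist_force: [0.1, -0.6, -0.2]
finger_gap: -0.0
grip_force: 0.0
```

Run:
```python
from h import *
from workcell import monitor
s=monitor.get_state();print(s['clock'],s['tcp_pos'],s['joint_pos'])
c=viewer.calibration('wrist');im=viewer.read_camera('wrist')
np.savez('w2.npz',**{k:np.array(v) for k,v in c.items()},im=im)
cv2.imwrite('pics/w2.png',im[:,:,::-1])
```

```text
7.75 [ 0.52970448 -0.08087868  0.19972451] [-3.01567523e-01  2.40808335e-01 -7.83964294e-02  1.25179892e+00
  3.19905152e-04  1.65629577e-01]
```

View pics/w2.png

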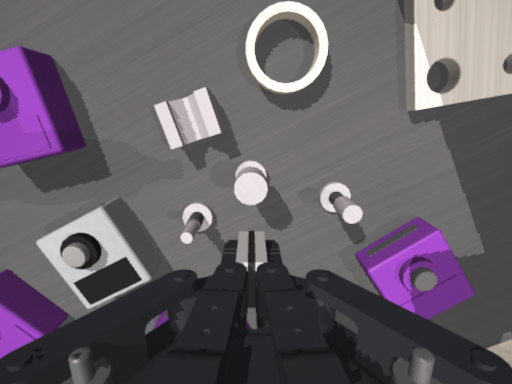

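The wrist view shows the thickest gauge's top at about (251,186), next to the fingertips. The grey station's button is at about (75,256), and the thinner gauges are at (187,235) and (351,213).

Run:
```python
from h import *
w=dict(np.load('w2.npz'))
g=cv2.GaussianBlur(cv2.cvtColor(w['im'],cv2.COLOR_RGB2GRAY),(3,3),0)
roi=g[172:210,228:275]
print('gauge',cast(w,(251,186.5),.075),cast(w,(251,188.5),.075))
print('foot',cast(w,(250.5,175),.01))
print('button',cast(w,(74,257),.072))
for p in[(187,237),(352,214)]:print(cast(w,p,.075))
# station box top corners, z=.05
P=np.array([cast(w,p,.05)[:2] for p in [(38,243),(100,206),(150,275),(85,314)]]);c=P.mean(0)
d=(P[2]+P[3]-P[0]-P[1]);d/=np.linalg.norm(d);print(P.round(4),c,'button from box',c-d*.02)
```

```text
gauge [ 0.53026551 -0.08168978  0.075     ] [ 0.53219287 -0.08266289  0.075     ]
foot [ 0.53094803 -0.08273166  0.01      ]
button [ 0.51390097 -0.29877282  0.072     ]
[ 0.54961695 -0.17043328  0.075     ]
[0.6064468  0.00159019 0.075     ]
[[ 0.4827 -0.3451]
 [ 0.4777 -0.2513]
 [ 0.5804 -0.2481]
 [ 0.5909 -0.3544]] [ 0.53293908 -0.29969159] button from box [ 0.51294758 -0.2991085 ]
```

>>> carry_out --plan '[[[0,0,0,1,-1,-10,0],[0,0,0,1,-1,-25,0],[0,0,0,1,-1,-40,0],[0,0,0,1,-1,-55,0],[0,0,0,1,-1,-70,0],[0,0,0,1,-1,-85,0],[0,0,0,1,-1,-96,0],[0,0,0,1,-1,-101,0],[0,0,0,1,-1,-103,0],[0,0,0,1,-1,-103,0],[0,0,0,1,-1,-103,0],[0,0,0,1,-1,-103,0],[0,0,0,1,-1,-103,0],[0,0,0,1,-1,-103,0],[0,0,0,1,-1,-103,0],[0,0,0,1,-1,-103,0],[0,0,0,1,-1,-103,0],[0,0,0,1,-1,-103,0],[0,0,0,1,-1,-103,0],[0,0,0,1,-1,-103,0]]]'

```text
clock: 9.8
tcp_pos: [0.5308, -0.083, 0.0967]
orientation: [-0.0, 0.232, 0.973, 0.0]
wrist_force: [0.4, -0.2, 0.2]
finger_gap: 0.0003
grip_force: 0.0
```

>>> carry_out --plan '[[[0,0,0,0,0,0,0],[0,0,0,0,0,0,0],[0,0,0,0,0,0,0],[0,0,0,0,0,0,0],[0,0,0,0,0,0,0],[0,0,0,0,0,0,0],[0,0,0,0,0,0,0],[0,0,0,0,0,0,0],[0,0,0,0,0,0,0],[0,0,0,0,0,0,0],[0,0,0,0,0,0,0],[0,0,0,0,0,0,0],[0,0,0,0,0,0,0],[0,0,0,0,0,0,0],[0,0,0,0,0,0,0],[0,0,0,0,0,0,0],[0,0,0,0,0,0,0],[0,0,0,0,0,0,0],[0,0,0,0,0,0,0],[0,0,0,0,0,0,0]]]'

```text
clock: 11.8
tcp_pos: [0.5308, -0.083, 0.0967]
orientation: [0.0, 0.232, 0.973, 0.0]
wrist_force: [-0.4, -0.2, 0.4]
finger_gap: -0.0001
grip_force: 0.0
```

The gauge dwell is done. Lifting and moving high to the station button.

>>> carry_out --plan '[[[0,0,0,0,0,15,0],[0,0,0,0,0,45,0],[0,0,0,0,0,75,0],[0,0,0,0,0,95,0],[0,0,0,0,-10,103,0],[0,0,0,-2,-35,103,0],[0,0,0,-5,-65,103,0],[0,0,0,-8,-95,103,0],[0,0,0,-10,-125,103,0],[0,0,0,-13,-155,103,0],[0,0,0,-15,-185,100,0],[0,0,0,-17,-205,90,0],[0,0,0,-18,-214,83,0],[0,0,0,-18,-216,78,0],[0,0,0,-18,-216,78,0],[0,0,0,-18,-216,78,0],[0,0,0,-18,-216,78,0]]]'

```text
clock: 13.5
tcp_pos: [0.5132, -0.298, 0.1752]
orientation: [0.0, 0.232, 0.973, 0.0]
wrist_force: [1.0, 0.6, 0.1]
finger_gap: -0.0
grip_force: 0.0
```

Run:
```python
from h import *
from workcell import monitor
s=monitor.get_state();print(s['clock'],s['tcp_pos'],s['joint_pos'])
c=viewer.calibration('wrist');im=viewer.read_camera('wrist')
np.savez('w3.npz',**{k:np.array(v) for k,v in c.items()},im=im)
cv2.imwrite('pics/w3.png',im[:,:,::-1])
```

```text
13.5 [ 0.51323728 -0.29800563  0.17517475] [-6.61429523e-01  3.60279165e-01  2.57358105e-02  1.23579948e+00
  2.89913266e-04 -1.94139745e-01]
```

View pics/w3.png

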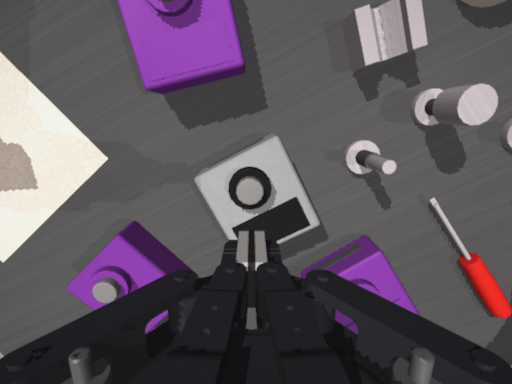

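The wrist view shows the grey station's cap at about (249,190), lined up with the fingertips.

Run:
```python
from h import *
w=dict(np.load('w3.npz'))
for p in[(249,190),(249,192)]:print(cast(w,p,.072))
print('collar',cast(w,(249.5,188.5),.062))
```

```text
[ 0.51139334 -0.29980811  0.072     ]
[ 0.51318779 -0.30071866  0.072     ]
collar [ 0.51253223 -0.29989709  0.062     ]
```

>>> carry_out --plan '[[[0,0,0,-1,-2,-15,0],[0,0,0,-1,-2,-35,0],[0,0,0,-1,-2,-55,0],[0,0,0,-1,-2,-75,0],[0,0,0,-1,-2,-88,0],[0,0,0,-1,-2,-95,0],[0,0,0,-1,-2,-99,0],[0,0,0,-1,-2,-101,0],[0,0,0,-1,-2,-103,0],[0,0,0,-1,-2,-105,0],[0,0,0,-1,-2,-107,0],[0,0,0,-1,-2,-108,0],[0,0,0,-1,-2,-109,0],[0,0,0,-1,-2,-109,0],[0,0,0,-1,-2,-109,0]]]'

```text
clock: 15.05
tcp_pos: [0.5118, -0.301, 0.0657]
orientation: [0.0, 0.232, 0.973, 0.0]
wrist_force: [0.0, 1.0, -0.2]
finger_gap: -0.0001
grip_force: 0.0
```

No force yet at z = 0.066. I'll check the state and the side view.

Run:
```python
from h import *
from workcell import monitor
im=viewer.read_camera('side')
s=monitor.get_state();print(s['clock'],s['tcp_pos'],s['wrist_force'],s['ft_torque'])
w=viewer.read_camera('wrist')
a=cv2.resize(im[80:180,200:330],None,fx=5,fy=5,interpolation=cv2.INTER_CUBIC)[:500,:400]
b=cv2.resize(w[150:280,200:300],None,fx=4,fy=4,interpolation=cv2.INTER_CUBIC)[:500]
cv2.imwrite('pics/p4.png',np.hstack([a,b])[:,:,::-1])
```

```text
15.1 [ 0.51186024 -0.30101817  0.06578001] [-0.42231714  0.09433996 -0.21344914] [ 0.01872866  0.00350846 -0.01009084]
```

View pics/p4.png

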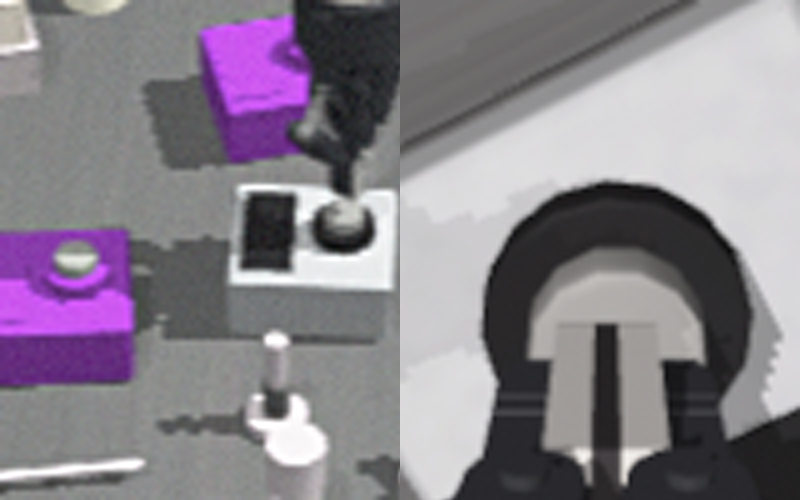

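The fingertips are centred on the cap but not pressing yet. I'll go on down in small steps and watch the force.

>>> carry_out --plan '[[[0,0,0,0,0,-1,0],[0,0,0,0,0,-2,0],[0,0,0,0,0,-3,0],[0,0,0,0,0,-3,0]]]'

```text
clock: 15.55
tcp_pos: [0.5117, -0.3009, 0.0625]
orientation: [-0.0, 0.232, 0.973, 0.0]
wrist_force: [0.0, 0.6, -0.2]
finger_gap: -0.0
grip_force: 0.0
```

>>> carry_out --plan '[[[0,0,0,0,0,-1,0],[0,0,0,0,0,-2,0],[0,0,0,0,0,-3,0],[0,0,0,0,0,-3,0]]]'

```text
clock: 15.95
tcp_pos: [0.5117, -0.3009, 0.0595]
orientation: [-0.0, 0.232, 0.973, 0.0]
wrist_force: [0.6, 0.3, 0.4]
finger_gap: 0.0003
grip_force: 0.0
```

Run:
```python
from h import *
from workcell import monitor
s=monitor.get_state();print(s['clock'],s['tcp_pos'],s['wrist_force'],s['tau'])
c=viewer.calibration('wrist');w=viewer.read_camera('wrist');im=viewer.read_camera('side')
q=c['rotation'];M=R.from_quat(q[[1,2,3,0]]).as_matrix()
for dz in (0,.005,.01,.0187):
    p=c['K']@M.T@(s['tcp_pos']+[0,0,dz]-c['eye']);print(dz,p[:2]/p[2])
a=cv2.resize(im[100:160,240:300],None,fx=6,fy=6,interpolation=cv2.INTER_CUBIC)
b=cv2.resize(w[190:250,215:290],None,fx=6,fy=6,interpolation=cv2.INTER_CUBIC)
cv2.imwrite('pics/p5.png',np.hstack([a,b])[:,:,::-1])
```

```text
15.95 [ 0.51173753 -0.30091222  0.05952749] [0.6053282  0.29885458 0.42041286] [-4.70726503e-03 -5.18163729e+01  2.70704752e+01 -4.10776993e-02
  1.60345180e-04  4.63811858e-06]
0 [251.82071028 233.38593953]
0.005 [251.84441189 236.69139243]
0.01 [251.86948362 240.18792529]
0.0187 [251.91674632 246.77923556]
```

View pics/p5.png

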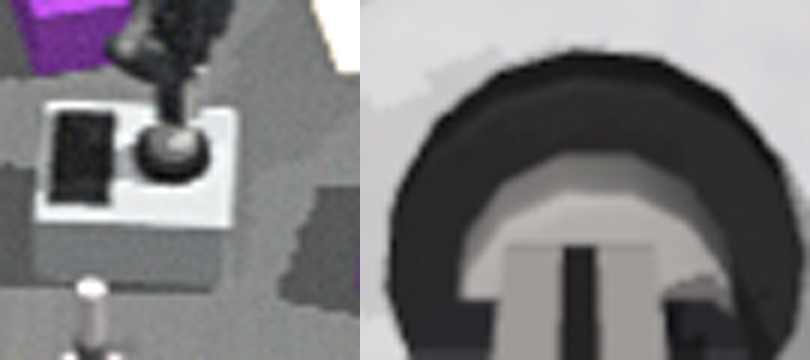

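The tips line up with the TCP. The cap looks lower than stated: its apparent size puts its top near z = 0.05. I'll continue in 1 mm steps.

>>> carry_out --plan '[[[0,0,0,0,0,-1,0],[0,0,0,0,0,-2,0],[0,0,0,0,0,-3,0],[0,0,0,0,0,-3,0]]]'

```text
clock: 16.45
tcp_pos: [0.5117, -0.3009, 0.0565]
orientation: [-0.0, 0.232, 0.973, 0.0]
wrist_force: [-0.4, -0.4, -0.3]
finger_gap: -0.0003
grip_force: 0.0
```

>>> carry_out --plan '[[[0,0,0,0,0,-1,0],[0,0,0,0,0,-2,0],[0,0,0,0,0,-3,0],[0,0,0,0,0,-3,0]]]'

```text
clock: 16.85
tcp_pos: [0.5117, -0.3009, 0.0535]
orientation: [-0.0, 0.232, 0.973, 0.0]
wrist_force: [0.5, 0.8, -1.1]
finger_gap: 0.0001
grip_force: 0.0
```

Run:
```python
from h import *
from workcell import monitor
s=monitor.get_state()
c=viewer.calibration('wrist');im=viewer.read_camera('wrist');side=viewer.read_camera('side')
c['im']=im
def meas(w,name):
    g=cv2.cvtColor(w['im'],cv2.COLOR_RGB2GRAY); q=w['rotation'];M=R.from_quat(q[[1,2,3,0]]).as_matrix()
    print(name,'eye z',w['eye'][2],'axis',M[:,2].round(3))
    return g
g3=meas(dict(np.load('w3.npz')),'w3');g=meas(c,'now')
print('w3 row190',g3[190,218:280]); 
for r in(205,212,218,224):print(r,g[r,200:300:1].tolist())
a=cv2.resize(side[95:155,240:300],None,fx=6,fy=6,interpolation=cv2.INTER_CUBIC)
b=cv2.resize(im[180:240,215:290],None,fx=6,fy=6,interpolation=cv2.INTER_CUBIC)
cv2.imwrite('pics/p6.png',np.hstack([a,b])[:,:,::-1])
```

```text
w3 eye z 0.33817557911115714 axis [ 0.245 -0.123 -0.962]
now eye z 0.216537702768476 axis [ 0.244 -0.123 -0.962]
w3 row190 [185 185 185 185 184 184 180 172 169 154 104  33  33  34  34  32  31  47
 108 152 157 156 157 157 157 157 157 156 156 155 156 156 156 155 155 155
 155 154 155 154 154 154 153 150 132  84  28  31  34  32  34  33  44  90
 122 122 122 137 167 177 178 179]
205 [201, 202, 202, 203, 202, 200, 200, 200, 203, 213, 216, 217, 217, 217, 217, 217, 218, 219, 219, 219, 219, 219, 219, 217, 211, 200, 200, 199, 200, 200, 199, 199, 201, 199, 194, 175, 137, 73, 26, 27, 28, 27, 28, 28, 28, 27, 27, 29, 28, 28, 30, 33, 32, 31, 28, 27, 28, 27, 28, 25, 26, 26, 24, 25, 25, 22, 22, 24, 22, 39, 94, 149, 183, 205, 216, 216, 217, 217, 217, 217, 217, 215, 215, 213, 213, 212, 211, 211, 210, 210, 210, 211, 211, 211, 211, 212, 212, 213, 214, 214]
212 [200, 200, 199, 201, 200, 200, 201, 201, 200, 201, 202, 202, 202, 202, 201, 201, 202, 201, 200, 201, 201, 201, 201, 201, 200, 200, 185, 138, 71, 26, 29, 29, 32, 38, 43, 48, 47, 44, 44, 43, 43, 43, 44, 44, 44, 44, 44, 44, 44, 44, 44, 44, 44, 44, 44, 
[... 405 characters left out ...]
40, 40, 40, 41, 43, 49, 49, 48, 48, 47, 48, 48, 48, 47, 46, 47, 44, 40, 40, 40, 40, 40, 40, 39, 39, 41, 41, 39, 39, 41, 43, 43, 43, 43, 42, 43, 41, 35, 23, 18, 59, 134, 193, 211, 211, 211, 212, 213, 214, 214, 214, 216, 215, 215, 213, 214]
224 [200, 200, 200, 200, 200, 201, 200, 201, 201, 202, 201, 201, 201, 200, 201, 200, 201, 201, 201, 179, 112, 26, 33, 39, 40, 40, 40, 40, 41, 39, 41, 41, 40, 40, 40, 40, 40, 53, 81, 102, 113, 116, 118, 119, 119, 121, 122, 125, 126, 127, 125, 124, 123, 122, 121, 118, 117, 115, 114, 113, 111, 106, 102, 97, 93, 90, 86, 83, 78, 67, 56, 44, 42, 43, 44, 43, 43, 43, 44, 43, 43, 43, 43, 41, 42, 40, 32, 98, 147, 178, 214, 214, 214, 214, 214, 214, 214, 214, 213, 213]
```

View pics/p6.png

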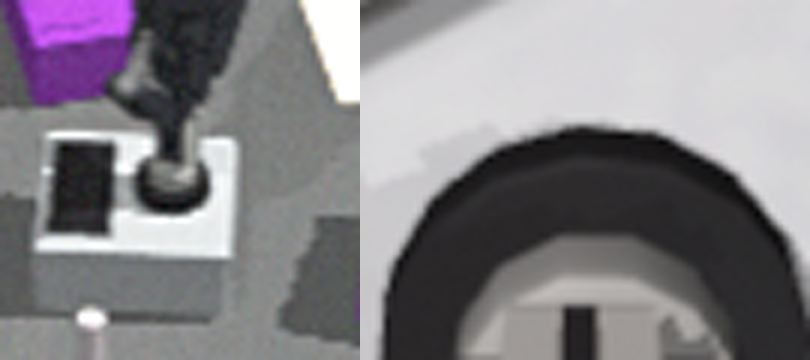

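Run:
```python
from h import *
w=dict(np.load('w3.npz'));c=viewer.calibration('wrist');c['im']=viewer.read_camera('wrist')
cv2.imwrite('pics/w7.png',c['im'][:,:,::-1])
g=lambda w:cv2.cvtColor(w['im'],cv2.COLOR_RGB2GRAY)
print('w3 col',g(w)[160:222,250].tolist());print('now col',g(c)[195:240,257].tolist())
def ray(w,uv):
    q=w['rotation'];d=R.from_quat(q[[1,2,3,0]]).as_matrix()@np.linalg.inv(w['K'])@[*uv,1];return w['eye'],d/np.linalg.norm(d)
def tri(L):
    A=np.zeros((3,3));b=np.zeros(3)
    for e,d in L:
        P=np.eye(3)-np.outer(d,d);A+=P;b+=P@e
    x=np.linalg.solve(A,b);return x.round(4),[round(float(np.linalg.norm((np.eye(3)-np.outer(d,d))@(x-e)))*1e3,1) for e,d in L]
ct,cs=viewer.calibration('top'),viewer.calibration('side')
print('top/side/w3',tri([ray(ct,(358.2,194)),ray(cs,(268.8,123.3)),ray(w,(249,190))]))
print('gauge same',tri([ray(ct,(288.6,189.4)),ray(cs,(258.9,168.8))]))
for r in (176,177,178):print(r,tri([ray(w,(250,r)),ray(c,(255,226))]))
```

```text
w3 col [182, 182, 183, 183, 183, 181, 142, 32, 30, 38, 36, 36, 34, 35, 34, 42, 70, 93, 120, 153, 163, 160, 159, 159, 158, 157, 157, 156, 156, 156, 156, 155, 155, 154, 155, 154, 154, 155, 154, 154, 154, 153, 153, 149, 120, 54, 24, 28, 33, 86, 125, 124, 124, 151, 182, 181, 180, 179, 149, 66, 36, 36]
now col [216, 216, 216, 217, 218, 185, 92, 24, 26, 25, 28, 39, 49, 46, 43, 44, 43, 44, 43, 45, 42, 40, 40, 56, 86, 104, 106, 108, 111, 118, 138, 167, 179, 176, 173, 160, 146, 155, 154, 155, 155, 155, 155, 155, 155]
top/side/w3 (array([ 0.5113, -0.301 ,  0.067 ]), [1.3, 1.9, 1.3])
gauge same (array([ 0.5299, -0.0834,  0.0747]), [0.0, 0.0])
176 (array([ 0.497 , -0.2916,  0.0848]), [0.2, 0.2])
177 (array([ 0.4988, -0.2925,  0.0799]), [0.1, 0.1])
178 (array([ 0.5006, -0.2934,  0.0748]), [0.1, 0.1])
```

Triangulating the cap rim between two wrist views puts the cap at its stated 72 mm. So the real tips seem to sit about 20 mm above the reported TCP. I'll keep going down until contact, which measures that offset.

>>> carry_out --plan '[[[0,0,0,0,0,-1,0],[0,0,0,0,0,-2,0],[0,0,0,0,0,-2,0]]]'

```text
clock: 17.3
tcp_pos: [0.5118, -0.301, 0.0516]
orientation: [-0.0, 0.232, 0.973, 0.0]
wrist_force: [0.3, 0.5, -0.1]
finger_gap: -0.0
grip_force: 0.0
```

>>> carry_out --plan '[[[0,0,0,0,0,-1,0],[0,0,0,0,0,-2,0],[0,0,0,0,0,-2,0]]]'

```text
clock: 17.6
tcp_pos: [0.5119, -0.301, 0.0498]
orientation: [0.0, 0.232, 0.973, 0.0]
wrist_force: [0.0, -0.1, 2.3]
finger_gap: -0.0001
grip_force: 1.1
```

First contact came at reported z ≈ 0.050, so the tips sit about 21 mm above the reported TCP. That means my dwells may have been at the upper edge of the window (grasp point possibly 62–63 mm up). I'll repeat both about 13 mm lower, which falls inside the window under either reading, and then press.

>>> carry_out --plan '[[[0,0,0,0,0,10,0],[0,0,0,0,0,40,0],[0,0,0,0,0,75,0],[0,0,0,0,0,110,0],[0,0,0,0,5,138,0],[0,0,0,1,25,150,0],[0,0,0,2,60,150,0],[0,0,0,3,95,150,0],[0,0,0,4,130,150,0],[0,0,0,5,165,150,0],[0,0,0,6,200,150,0],[0,0,0,7,235,150,0],[0,0,0,8,270,150,0],[0,0,0,9,305,150,0],[0,0,0,10,340,150,0],[0,0,0,11,375,150,0],[0,0,0,12,410,150,0],[0,0,0,13,445,145,0],[0,0,0,13,460,130,0],[0,0,0,13,464,105,0]]]'

```text
clock: 19.6
tcp_pos: [0.5245, 0.1662, 0.1551]
orientation: [0.001, 0.23, 0.973, 0.001]
wrist_force: [0.7, -1.1, 0.1]
finger_gap: 0.0002
grip_force: 0.0
```

>>> carry_out --plan '[[[0,0,0,0,0,-15,0],[0,0,0,0,0,-35,0],[0,0,0,0,0,-55,0],[0,0,0,0,0,-75,0],[0,0,0,0,0,-95,0],[0,0,0,0,0,-110,0],[0,0,0,0,0,-120,0],[0,0,0,0,0,-125,0],[0,0,0,0,0,-125,0],[0,0,0,0,0,-125,0],[0,0,0,0,0,-125,0],[0,0,0,0,0,-125,0],[0,0,0,0,0,-125,0],[0,0,0,0,0,-125,0],[0,0,0,0,0,-125,0],[0,0,0,0,0,-125,0],[0,0,0,0,0,-125,0],[0,0,0,0,0,-125,0],[0,0,0,0,0,-125,0],[0,0,0,0,0,-125,0]]]'

```text
clock: 21.6
tcp_pos: [0.5248, 0.163, 0.0297]
orientation: [-0.0, 0.232, 0.973, 0.0]
wrist_force: [-0.2, -0.0, 0.6]
finger_gap: -0.0001
grip_force: 0.0
```

>>> carry_out --plan '[[[0,0,0,0,0,0,0],[0,0,0,0,0,0,0],[0,0,0,0,0,0,0],[0,0,0,0,0,0,0],[0,0,0,0,0,0,0],[0,0,0,0,0,0,0],[0,0,0,0,0,0,0],[0,0,0,0,0,0,0],[0,0,0,0,0,0,0],[0,0,0,0,0,0,0],[0,0,0,0,0,0,0],[0,0,0,0,0,0,0],[0,0,0,0,0,0,0],[0,0,0,0,0,0,0],[0,0,0,0,0,0,0],[0,0,0,0,0,0,0]]]'

```text
clock: 23.2
tcp_pos: [0.5248, 0.163, 0.0297]
orientation: [0.0, 0.232, 0.973, 0.0]
wrist_force: [-0.1, 0.1, 0.2]
finger_gap: 0.0002
grip_force: 0.0
```

>>> carry_out --plan '[[[0,0,0,0,0,15,0],[0,0,0,0,0,45,0],[0,0,0,0,0,80,0],[0,0,0,0,0,115,0],[0,0,0,0,0,145,0],[0,0,0,0,0,165,0],[0,0,0,0,-15,170,0],[0,0,0,1,-45,170,0],[0,0,0,2,-75,170,0],[0,0,0,3,-105,170,0],[0,0,0,4,-135,170,0],[0,0,0,5,-165,170,0],[0,0,0,6,-195,170,0],[0,0,0,6,-225,170,0],[0,0,0,6,-240,170,0],[0,0,0,6,-245,170,0],[0,0,0,6,-245,170,0],[0,0,0,6,-245,170,0]]]'

```text
clock: 25.0
tcp_pos: [0.5306, -0.0812, 0.1994]
orientation: [-0.0, 0.232, 0.973, 0.0]
wrist_force: [0.0, -0.0, -0.6]
finger_gap: -0.0003
grip_force: 0.0
```

Next, over the gauge at z = 0.084, about 30 mm of real clearance.

>>> carry_out --plan '[[[0,0,0,0,-1,-12,0],[0,0,0,0,-1,-30,0],[0,0,0,0,-1,-48,0],[0,0,0,0,-1,-66,0],[0,0,0,0,-1,-84,0],[0,0,0,0,-1,-98,0],[0,0,0,0,-1,-108,0],[0,0,0,0,-1,-113,0],[0,0,0,0,-1,-115,0],[0,0,0,0,-1,-115,0],[0,0,0,0,-1,-115,0],[0,0,0,0,-1,-115,0],[0,0,0,0,-1,-115,0],[0,0,0,0,-1,-115,0],[0,0,0,0,-1,-115,0],[0,0,0,0,-1,-115,0],[0,0,0,0,-1,-115,0],[0,0,0,0,-1,-115,0],[0,0,0,0,-1,-115,0],[0,0,0,0,-1,-115,0]]]'

```text
clock: 27.0
tcp_pos: [0.5308, -0.083, 0.0847]
orientation: [0.0, 0.232, 0.973, 0.0]
wrist_force: [-0.9, -0.4, 0.4]
finger_gap: 0.0
grip_force: 0.0
```

>>> carry_out --plan '[[[0,0,0,0,0,0,0],[0,0,0,0,0,0,0],[0,0,0,0,0,0,0],[0,0,0,0,0,0,0],[0,0,0,0,0,0,0],[0,0,0,0,0,0,0],[0,0,0,0,0,0,0],[0,0,0,0,0,0,0],[0,0,0,0,0,0,0],[0,0,0,0,0,0,0],[0,0,0,0,0,0,0],[0,0,0,0,0,0,0],[0,0,0,0,0,0,0],[0,0,0,0,0,0,0],[0,0,0,0,0,0,0],[0,0,0,0,0,0,0]]]'

```text
clock: 28.6
tcp_pos: [0.5308, -0.083, 0.0847]
orientation: [0.0, 0.232, 0.973, 0.0]
wrist_force: [0.2, 0.2, 0.4]
finger_gap: -0.0
grip_force: 0.0
```

>>> carry_out --plan '[[[0,0,0,0,0,15,0],[0,0,0,0,0,45,0],[0,0,0,0,0,75,0],[0,0,0,0,0,100,0],[0,0,0,0,-10,115,0],[0,0,0,-2,-35,115,0],[0,0,0,-5,-65,115,0],[0,0,0,-8,-95,115,0],[0,0,0,-10,-125,115,0],[0,0,0,-13,-155,112,0],[0,0,0,-15,-185,100,0],[0,0,0,-17,-205,75,0],[0,0,0,-18,-214,45,0],[0,0,0,-18,-217,15,0],[0,0,0,-18,-217,-10,0],[0,0,0,-18,-217,-22,0],[0,0,0,-18,-217,-27,0],[0,0,0,-18,-217,-27,0],[0,0,0,-18,-217,-27,0]]]'

```text
clock: 30.5
tcp_pos: [0.5137, -0.3005, 0.0591]
orientation: [0.001, 0.232, 0.973, -0.0]
wrist_force: [0.5, 0.3, 0.2]
finger_gap: 0.0005
grip_force: 0.0
```

Now pressing: down from 0.058 to about 0.045.

>>> carry_out --plan '[[[0,0,0,0,0,-3,0],[0,0,0,0,0,-5,0],[0,0,0,0,0,-7,0],[0,0,0,0,0,-9,0],[0,0,0,0,0,-11,0],[0,0,0,0,0,-12,0],[0,0,0,0,0,-13,0],[0,0,0,0,0,-13,0],[0,0,0,0,0,-13,0]]]'

```text
clock: 31.4
tcp_pos: [0.5132, -0.3002, 0.0455]
orientation: [0.001, 0.232, 0.973, -0.0]
wrist_force: [-1.4, 1.4, 6.8]
finger_gap: 0.0001
grip_force: 3.3
```

>>> carry_out --plan '[[[0,0,0,0,0,-1,0],[0,0,0,0,0,-2,0],[0,0,0,0,0,-2,0],[0,0,0,0,0,-2,0]]]'

```text
clock: 31.8
tcp_pos: [0.5133, -0.3003, 0.0453]
orientation: [0.001, 0.232, 0.973, -0.0]
wrist_force: [-3.9, 2.6, 17.6]
finger_gap: 0.0005
grip_force: 8.8
```

The button is on its stop: z stalls at 0.045 with 17 N. Lifting off.

>>> carry_out --plan '[[[0,0,0,0,0,5,0],[0,0,0,0,0,15,0],[0,0,0,0,0,40,0],[0,0,0,0,0,75,0],[0,0,0,0,0,110,0],[0,0,0,0,0,130,0],[0,0,0,0,0,130,0],[0,0,0,0,0,130,0]]]'

```text
clock: 32.6
tcp_pos: [0.5127, -0.3, 0.1723]
orientation: [-0.0, 0.232, 0.973, 0.0]
wrist_force: [0.3, 0.1, -0.1]
finger_gap: 0.0001
grip_force: 0.0
```

Run:
```python
from workcell import order,monitor
print(monitor.get_state()['wrist_force']); print(order.hand_in())
```

```text
[ 0.30755559  0.06015432 -0.070056  ]
the job is handed in; nothing more can be done
None
```

I handed the job in at 32.6 s after dwelling over the largest bore, then the thickest gauge (both repeated about 13 mm lower, tips about 3 cm up, because the tips sat about 21 mm above the reported TCP), then pressing the grey station's button to its stop and lifting clear; no verdict was returned.

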